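# Lever open the glue press and hold it

## Task

Open the craft table's glue press so that a helper can take out the wooden stars: push the red catch along its rail, clear of the heavy blue flap, then press the yellow end of the wooden lever well down so that its other end raises the flap by at least 17 degrees (it can go to about 23), and finish while still holding the lever down with the fingers. Do not touch or lift the flap itself, and leave everything else on the table where it is.

Things in the scene. Friction and masses are not known exactly. Their poses are not given: they have to be found in the camera images.
- press: glue press fixed to the table, turned by up to 0.65 rad: 15 mm plywood base (own frame x -160 to 85, y -100 to 220 mm), lever, box lidded by a heavy blue flap, red catch. Origin on the table right below the lever's pivot, z up. The lever lies along its y, the long yellow end towards -y; the shut flap covers x -80 to 80, y 60 to 195, top 83 mm up, hinged along x at y 195, z 69 mm
- lever (a joint): turn of the lever about its pivot (along the press's x, 85 mm up), rad: 0 at rest, long end 0.30 rad above level; grows as that end goes down, stop at 0.52. Its short arm's nose, 90 mm from the pivot, lies under the flap. It takes 4 to 9 N on the yellow pad and swings back when let go. Blocked at about 0.03 while the catch is over the flap. The flap is 17 degrees open at about 0.385
- paddle (a point): middle of the top face of the yellow pad (48 mm wide, 70 mm along the lever, 22 mm thick) on the lever's long end, 205 mm from the pivot along the lever; about 156 mm above the table at rest and 51 mm at the stop. Its z axis is the pad's normal.
- flap (a joint): opening of the blue steel flap, rad: 0 shut, growing as its free edge rises; about 0.41 at the lever's stop. It falls shut if let go.
- flap_edge (a point): middle of the top of the free edge of the blue steel flap (160 x 135 x 15 mm, 2 to 3 kg), 135 mm from its hinge; 83 mm above the table when shut.
- catch (a joint): slide of the red catch along its rail, m: 0 to 0.006 at the start, its steel tongue over the flap's corner; grows as it moves along the press's -y (towards the lever's long end), stop at 0.050. Clear of the flap from about 0.028. About 2 N of friction; it stays where it is left
- catch_knob (a point): centre of the catch's upright red knob: 34 mm along the press's x, 14 mm along y, 45 mm tall (foot 93.5 mm, top 138 mm above the table). The rail under it (top at 85 mm) runs along y beside the flap, on the press's -x side; 28 mm are free between knob and flap edge
- glue_pot: bystander, loose: low glue pot with an orange lid, 54 mm across, 60 mm tall; origin at the middle of its underside
- marker_cup: bystander, loose: clear cup of coloured markers, 68 mm across, 130 mm tall with its markers; origin at the middle of its underside
- shoe_stack: bystander, loose: stack of plain plywood horseshoes with a star on top, 130 mm across, 66 mm tall; origin at the middle of its underside
- painted_shoe: bystander, loose: pink painted wooden horseshoe with a purple star, 130 mm across, 4 mm thick, lying flat; origin at the middle of its underside
- pink_marker: bystander, loose: pink marker lying flat, 130 mm long, 15 mm thick, along its own x; origin at the middle of its underside
- black_marker: bystander, loose: black marker lying flat, 130 mm long, 15 mm thick, along its own x; origin at the middle of its underside
- tape_roll: bystander, loose: roll of tan tape lying flat, 84 mm across, 20 mm tall; origin at the middle of its underside

How it is judged:
By the outcome, as a careful person would: the job done as asked, in the order asked, and still so for the second after the job is handed in, while the arm keeps its last pose, push and grip.
It also fails if it takes over 38 s, if anything falls off the work surface, if the arm or the gripper's body presses on something with over 40 N, if the wrist force passes 120 N, or if a joint passes its speed limit or range.

## Robot

A 6-joint arm with a two-finger parallel gripper is mounted at the origin on the work surface. World frame = base frame: x ahead of the robot, y to its left, z up, the work surface at z = 0. Lengths are in m, angles in degrees, forces in N, time in s.
With the tool pointing down it reaches from about 0.3 to 0.75 m from the base axis. Payload 8.5 kg.
Tool frame: the origin (TCP) lies midway between the tips of the shut fingers; the grasp point (between the pads) lies 19 mm behind it; z points along the fingers, y is the direction in which the jaws open and shut (so a half turn about z gives the same grasp; the last joint's range is limited). The gripper opens to 85 mm and grips with 20 to 120 N. Pads are 22 mm wide; open, the fingers measure 114 mm over their backs; the gripper's body (76 mm by 85 mm) begins 54 mm behind the grasp point. The pads swing forward as they close: fully open they stand 13 mm farther back than shut.
Start: joints at [61.633, 21.807, 74.336, -0, 83.858, -12.336], TCP at [0.152, 0.529, 0.231] pointing down, gripper open.
Joint ranges: [-178.18, 178.18], [-50.72, 133.34], [12.68, 142.11], [-81.47, 261.47], [9.98, 163.14], [-165.26, 165.26]. Speed limits (degrees/s): [136.94, 136.94, 180, 180, 180, 180].

## Interface

Orientations are given as a 3x3 rotation matrix whose columns are the frame's x, y, z axes.
In Python, from rig import status, eyes, env gives the robot as it stands. The module is installed in compiled form; this text tells all that it offers.
- The arm moves only by the tool play_rows, never from a script. Its argument "targets" is text: rows parted by semicolons, each of 5 numbers parted by spaces: the shift along the tool's x, y, z in m, then the turn about the tool's z in rad, then the closure, from 0 (fully open) to 1 (shut). A call has 1 to 5 rows; each row is the pose to reach, as a shift and turn from the pose commanded when the call began, along the tool's axes at that moment; what a row does not reach only later rows make up. A row lasts 1/10 s, in which the tool goes at most 50 mm and 8.59 degrees, less where a joint would pass 70% of its speed; a pose out of reach is approached as far as the arm can. A call with a gripper value outside its range is refused whole. The fingers move at their own pace and stop on an object; "force" is the grip in N (left out, the last holds). Time passes only in rows, so rows that repeat a pose let the fingers close. It gives the time, the measured TCP pose, the force and the opening at its end, in the units of the state.
- status.observe(): the state, without advancing time (a new reading comes with each control period).
- eyes.get_image(name): name is "side" or "top" or "wrist"; returns a dict with "pixels" (420x560x3 uint8, red, green, blue), "range_z" (420x560 float32, m along the optical axis (not along the pixel's ray), 0 where there is no reading), "mtx" (3x3 intrinsics, pixels), "k1" (the pictures are not rectified: a ray, as slopes to the right and down, at radius r is drawn at 1 + k1 r^2 times it, then the intrinsics apply), "world_to_cam" (4x4, takes a point from world to camera coordinates); the wrist camera has in their place "T_tool_cam" (4x4, takes a point from camera to tool coordinates, whose origin is the TCP and whose axes are the flange's). Camera axes: x right, y up, looking along -z (the intrinsics and any distortion apply to the point x, -y, -z); pixel columns grow to the right and rows downward; lengths in m; the calibration is good to about 2 mm. A picture is of the moment at which its call begins: read the wrist's pose just before it.
- env.close_job(): hands the job in, once; it reports no verdict.
The state is a dict: "time_s": time; "q": joint angles; "qvel": joint speeds; "joint_efforts": joint torques, N m; "position": TCP position; "tool_rot": TCP orientation; "ft_force": force on the tool from outside, world axes, zero at the start; "wrist_torque": the same for the moment, N m; "grip_width": finger opening in m.
Only numpy, scipy, OpenCV 4.12 (cv2) and the standard library are available. Lean on these libraries where they do the work, as an engineer would, in place of code of your own. Each camera call takes 0.05 s, during which the arm holds its last target.

## Working session

There is one attempt and no reset: what is moved stays moved. The work goes in short steps, Python scripts to look and compute and a tool call to move; the robot and the scene stay as the last step left them, time stands still between calls to the robot, and variables do not carry over. Pictures are saved under pics/ and viewed, and the job is handed in when it is done.

Besides the shell and the picture viewer there is one more tool, called as a command line: name --argument value ..., lists and objects as JSON in quotes. play_rows: Moves the arm, as the interface text tells. Its arguments: {"type":"object","properties":{"targets":{"type":"string"},"force":{"type":"number"}},"required":["targets"]}

```bash
mkdir -p pics; cat > h.py <<'E'
import numpy as np, cv2
from rig import status, eyes, env
def save(im,n): cv2.imwrite(f'pics/{n}.png',im['pixels'][:,:,::-1])
def cloud(im,T_wt=None):
    h,w=im['range_z'].shape
    u,v=np.meshgrid(np.arange(w),np.arange(h))
    K=np.array(im['mtx'],float);k=im['k1']
    pts=np.stack([u,v],-1).reshape(-1,1,2).astype(np.float64)
    s=cv2.undistortPoints(pts,K,np.array([k,0,0,0,0.])).reshape(h,w,2)
    z=im['range_z']
    P=np.stack([s[...,0]*z,-s[...,1]*z,-z,np.ones_like(z)],-1)
    M=np.linalg.inv(np.array(im['world_to_cam'])) if T_wt is None else T_wt@np.array(im['T_tool_cam'])
    W=(P@M.T)[...,:3]; W[z==0]=np.nan
    return W
def Ttool():
    s=status.observe();T=np.eye(4);T[:3,:3]=np.array(s['tool_rot']);T[:3,3]=s['position'];return T
E
python3 - <<'E'
from h import *
s=status.observe();print(s)
for n in ['top','side']:
    im=eyes.get_image(n);save(im,n+'0');np.savez(n+'0.npz',W=cloud(im),p=im['pixels'])
    print(n,im['k1'],im['world_to_cam'])
E
```

```text
{'time_s': 0.0, 'q': array([ 6.16320795e+01,  2.18416281e+01,  7.43862508e+01, -7.35533770e-05,
        8.38577302e+01, -1.23368183e+01]), 'qvel': array([ 0.03457248,  0.02223268,  0.01014762, -0.02862469, -0.07682862,
        0.05478313]), 'joint_efforts': array([ 4.96518296e-04, -4.48469388e+01, -2.31270325e+01, -1.27791036e-04,
        4.88879959e-03, -6.16233464e-06]), 'position': array([0.15175367, 0.52833772, 0.23069699]), 'tool_rot': array([[-9.61111854e-01,  2.76158471e-01, -7.08799288e-04],
       [ 2.76159198e-01,  9.61111007e-01, -1.31533933e-03],
       [ 3.17992698e-04, -1.45992967e-03, -9.99998884e-01]]), 'ft_force': array([ 0.16622006,  0.16550519, -0.5233887 ]), 'wrist_torque': array([ 0.02432108,  0.02277255, -0.02555422]), 'grip_width': 0.085355455790642}
top -0.0557530252763103 [[-0.01500339 -0.99978034  0.01463474  0.04733728]
 [ 0.99775739 -0.01401497  0.06545057 -0.59133407]
 [-0.06523109  0.0155839   0.99774849 -1.09292787]
 [ 0.          0.          0.          1.        ]]
side -0.1225059670210466 [[ 0.93661167 -0.35036646  0.00138789 -0.52536675]
 [ 0.1773062   0.47739014  0.86061673 -0.23158898]
 [-0.30219381 -0.80581759  0.50925133 -0.85839416]
 [ 0.          0.          0.          1.        ]]
```

View pics/top0.png

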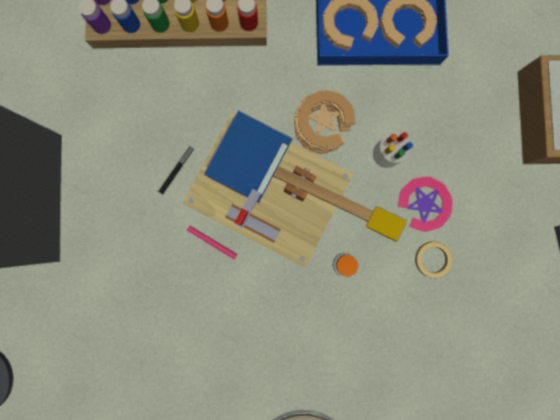

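View pics/side0.png

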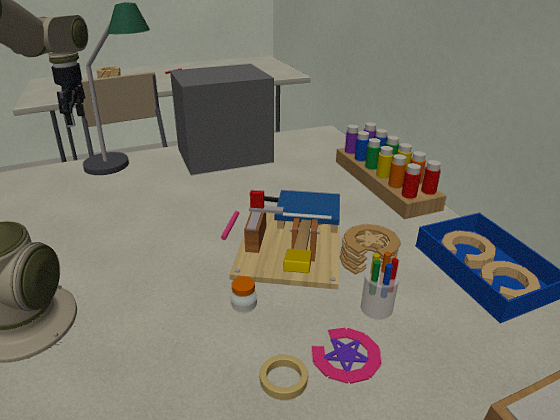

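The top view shows the flap near (248,157), the red knob near (241,217) and the yellow pad near (387,222). The side view puts the knob at (257,199) and the pad at (297,260). Next I measure them.

```bash
python3 - <<'E'
from h import *
for n in ['top','side']:
    d=np.load(n+'0.npz');W=d['W'];p=d['p']
    hsv=cv2.cvtColor(p,cv2.COLOR_RGB2HSV);H,S,V=[hsv[...,i].astype(int) for i in range(3)]
    box=np.zeros(H.shape,bool)
    if n=='top': box[100:270,160:415]=1
    else: box[180:300,220:345]=1
    masks={'flap':(H>100)&(H<118)&(S>150),'yellow':(H>20)&(H<32)&(S>200)&(V>80),'red':((H<5)|(H>175))&(S>180)}
    for k,m in masks.items():
        m=(m&box).astype(np.uint8)
        nn,l,st,_=cv2.connectedComponentsWithStats(m)
        i=1+np.argmax(st[1:,4]);mm=(l==i);print(n,k,st[i])
        P=W[mm];P=P[~np.isnan(P[:,0])]
        print('  med',np.median(P,0).round(4),'min',np.percentile(P,2,0).round(4),'max',np.percentile(P,98,0).round(4))
        if k!='red':
            q=P
            if k=='flap' and n=='top': q=P[abs(P[:,2]-.083)<.01]
            if k=='flap' and n=='side': q=P[abs(P[:,2]-.083)<.01]
            c,sz,a=cv2.minAreaRect((q[:,:2]*1000).astype(np.float32));print('  rect',c,sz,a,cv2.boxPoints((c,sz,a)).round(0).tolist())
            zc=q-q.mean(0);print('  normal',np.linalg.svd(zc,full_matrices=0)[2][2])
        else:
            h=P[P[:,2]>.13];print('  topface',len(h),h.mean(0) if len(h) else '', h.min(0) if len(h) else '',h.max(0) if len(h) else '')
E
```

```text
top flap [ 206  113   85   83 3700]
  med [0.7022 0.1206 0.0825] min [0.6275 0.0446 0.0786] max [0.7785 0.1903 0.0864]
  rect (697.66455078125, 113.98529052734375) (130.4157257080078, 155.63796997070312) 61.47239303588867 [[598.0, 94.0], [735.0, 20.0], [797.0, 134.0], [660.0, 208.0]]
  normal [-6.45438442e-05  4.32227670e-04 -9.99999905e-01]
top yellow [368 208  37  32 695]
  med [ 0.5445 -0.1687  0.154 ] min [ 0.5166 -0.1995  0.1441] max [ 0.5719 -0.1372  0.1644]
  rect (544.1941528320312, -168.26419067382812) (63.35015106201172, 43.77954864501953) 62.36427688598633 [[510.0, -186.0], [549.0, -206.0], [578.0, -150.0], [539.0, -130.0]]
  normal [-0.14366772 -0.24456951 -0.95892927]
top red [236 210  11  14  82]
  med [0.5622 0.126  0.138 ] min [0.55   0.1169 0.1332] max [0.5764 0.1363 0.1408]
  topface 82 [0.5629032  0.12586028 0.13773887] [0.54986381 0.11567649 0.13189549] [0.57678796 0.13630508 0.14112755]
side flap [ 277  191   63   34 1375]
  med [0.7061 0.1109 0.0847] min [0.6328 0.0227 0.074 ] max [0.7787 0.1856 0.0869]
  rect (696.6746215820312, 111.65391540527344) (139.3480224609375, 158.43992614746094) 61.25001525878906 [[594.0, 89.0], [733.0, 12.0], [800.0, 135.0], [661.0, 211.0]]
  normal [ 0.00179591  0.01667535 -0.99985934]
side yellow [283 249  29  24 571]
  med [ 0.5371 -0.192   0.1567] min [ 0.5103 -0.2115  0.1466] max [ 0.5694 -0.1433  0.1654]
  rect (543.2484130859375, -173.8950958251953) (70.50265502929688, 46.96599197387695) 61.610172271728516 [[506.0, -194.0], [547.0, -216.0], [581.0, -154.0], [539.0, -132.0]]
  normal [0.04432989 0.07454019 0.99623221]
side red [250 191  15  17 230]
  med [0.5617 0.1205 0.1208] min [0.5468 0.1125 0.0975] max [0.5763 0.1283 0.1415]
  topface 71 [0.56188528 0.12056549 0.13657376] [0.54687496 0.11032073 0.13043562] [0.57769721 0.12836001 0.14215859]
```

play_rows --targets "-0.02 -0.01 0 0 1; -0.055 -0.026 0 0 1; -0.095 -0.045 0 0.05 1; -0.135 -0.065 0 0.1 1; -0.175 -0.085 0 0.15 1" --force 40

```text
time_s: 0.6
position: [0.2975, 0.3972, 0.2311]
tool_rot: [[-0.908, 0.418, -0.0], [0.418, 0.908, -0.0], [0.0, -0.001, -1.0]]
ft_force: [0.7, 1.1, 0.1]
grip_width: 0.0122
```

play_rows --targets "-0.04 0 0 0.07 1; -0.08 0 0 0.07 1; -0.12 0 0 0.07 1; -0.16 0 0 0.07 1; -0.2 0 0 0.07 1"

```text
time_s: 1.1
position: [0.4797, 0.3142, 0.231]
tool_rot: [[-0.878, 0.479, -0.001], [0.479, 0.878, -0.0], [0.001, -0.001, -1.0]]
ft_force: [-0.4, -0.1, 0.4]
grip_width: -0.0001
```

```bash
python3 - <<'E'
from h import *
s=status.observe();T=Ttool();print(s['time_s'],s['position'],s['tool_rot'],s['grip_width'])
c,sn=np.cos(np.radians(61.5)),np.sin(np.radians(61.5))
A=np.array([.5767,.1494,.18]);print(T[:3,:3].T@(A-T[:3,3]), np.degrees(np.arctan2(T[1,1],T[0,1])))
E
```

```text
1.1 [0.47967429 0.31421295 0.23101271] [[-8.77597414e-01  4.79397808e-01 -7.21082228e-04]
 [ 4.79398065e-01  8.77597540e-01 -2.29326026e-04]
 [ 5.22881596e-04 -5.46941352e-04 -9.99999714e-01]] -0.00010805933117696093
[-0.1641872  -0.09809763  0.05098053] 61.35391603458361
```

play_rows --targets "-0.04 -0.02 0 0 1; -0.08 -0.045 0 0 1; -0.12 -0.07 0 0 1; -0.15 -0.09 0 0 1; -0.164 -0.098 0 0 1"

```text
time_s: 1.6
position: [0.5765, 0.1478, 0.2307]
tool_rot: [[-0.876, 0.482, -0.001], [0.482, 0.876, -0.0], [0.001, -0.001, -1.0]]
ft_force: [0.0, 1.2, 0.4]
grip_width: 0.0
```

play_rows --targets "0 0 0.015 0 1; 0 0 0.03 0 1; 0 0 0.05 0 1; 0 0 0.06 0 1; 0 0 0.06 0 1"

```text
time_s: 2.1
position: [0.5747, 0.1511, 0.17]
tool_rot: [[-0.878, 0.479, -0.003], [0.479, 0.878, -0.0], [0.003, -0.001, -1.0]]
ft_force: [0.3, -0.2, -1.1]
grip_width: -0.0002
```

```bash
python3 - <<'E'
from h import *
T=Ttool();im=eyes.get_image('wrist');save(im,'w1');W=cloud(im,T)
im=eyes.get_image('top');save(im,'t1');
im=eyes.get_image('side');cv2.imwrite('pics/s1.png',cv2.resize(im['pixels'][120:320,180:420,::-1],None,fx=3,fy=3))
print(status.observe()['position'],status.observe()['ft_force'])
E
```

```text
[0.57571    0.15090751 0.17226811] [-1.14575069 -0.03940094  1.38448501]
```

View pics/w1.png

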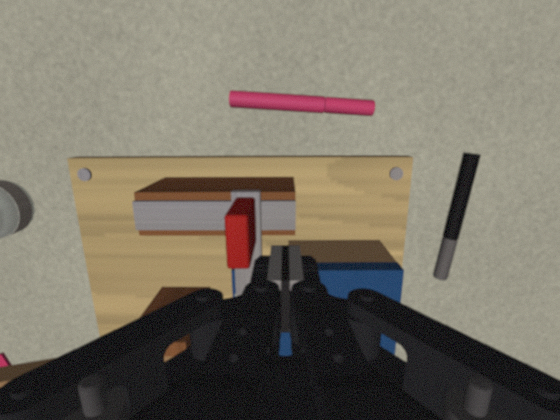

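View pics/s1.png

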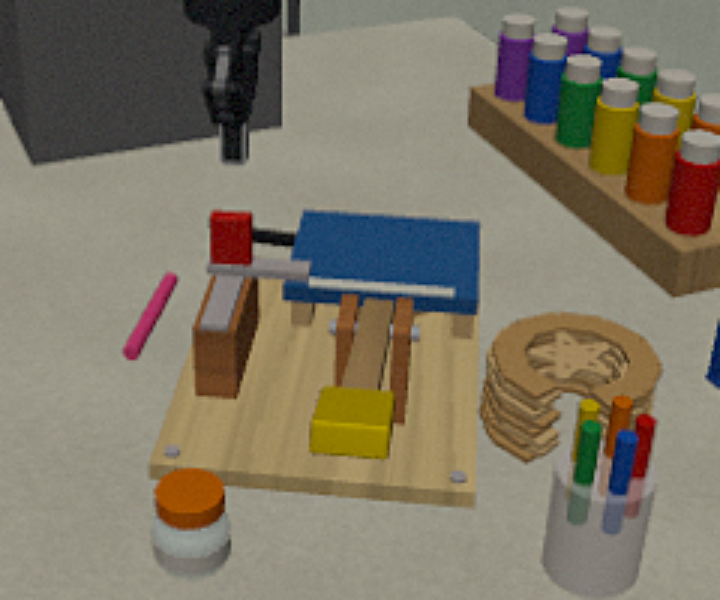

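```bash
python3 - <<'E'
from h import *
T=Ttool();im=eyes.get_image('wrist');W=cloud(im,T);p=im['pixels']
hsv=cv2.cvtColor(p,cv2.COLOR_RGB2HSV);H,S,V=[hsv[...,i].astype(int) for i in range(3)]
m=((H<5)|(H>176))&(S>180)&(V>60);m[:190]=0;m[275:]=0;m[:,:220]=0;m[:,265:]=0
P=W[m];P=P[~np.isnan(P[:,0])];P=P[P[:,2]>.095]
L=(P-T[:3,3])@T[:3,:3];print(len(P),P.mean(0),'tool',np.percentile(L,3,0),np.percentile(L,97,0))
top=P[P[:,2]>.134];Lt=(top-T[:3,3])@T[:3,:3];print(len(top),top.mean(0),np.percentile(Lt,3,0),np.percentile(Lt,97,0))
print(T[:3,3])
E
```

```text
1384 [0.5588904  0.12788427 0.13585568] tool [-0.01376624 -0.03456385  0.03228863] [ 0.01726596 -0.02248812  0.06122001]
1165 [0.56046881 0.12669246 0.13867508] [-0.01397048 -0.03462623  0.03225445] [ 0.01665521 -0.02266957  0.03564888]
[0.57571    0.15090751 0.17226811]
```

The wrist view shows the knob at (240,235) and the fingers in line with it, with about 7 mm of gap. I descend and push.

play_rows --targets "0 0 0.015 0 1; 0 0 0.03 0 1; 0 0 0.045 0 1; 0 0 0.056 0 1; 0 0 0.058 0 1"

```text
time_s: 2.8
position: [0.5751, 0.1506, 0.1126]
tool_rot: [[-0.878, 0.479, -0.001], [0.479, 0.878, -0.0], [0.001, -0.001, -1.0]]
ft_force: [-0.4, 0.2, 0.3]
grip_width: -0.0001
```

play_rows --targets "0 -0.003 0 0 1; 0 -0.008 0 0 1; 0 -0.014 0 0 1; 0 -0.02 0 0 1; 0 -0.025 0 0 1"

```text
time_s: 3.3
position: [0.5635, 0.1282, 0.114]
tool_rot: [[-0.878, 0.479, 0.001], [0.479, 0.878, 0.0], [-0.001, 0.001, -1.0]]
ft_force: [1.8, 1.5, 2.3]
grip_width: 0.0002
```

play_rows --targets "0 -0.006 0 0 1; 0 -0.012 0 0 1; 0 -0.018 0 0 1; 0 -0.023 0 0 1; 0 -0.023 0 0 1"

```text
time_s: 3.8
position: [0.5519, 0.1078, 0.1132]
tool_rot: [[-0.877, 0.48, -0.001], [0.48, 0.877, -0.0], [0.001, -0.001, -1.0]]
ft_force: [-0.2, 0.6, -0.8]
grip_width: 0.0003
```

```bash
cat > k.py <<'E'
from h import *
def knob(name):
    im=eyes.get_image('side');cv2.imwrite(f'pics/{name}.png',cv2.resize(im['pixels'][120:320,180:420,::-1],None,fx=3,fy=3))
    W=cloud(im);hsv=cv2.cvtColor(im['pixels'],cv2.COLOR_RGB2HSV);H,S,V=[hsv[...,i].astype(int) for i in range(3)]
    m=((H<5)|(H>175))&(S>180);m[:170]=0;m[230:]=0;m[:,:230]=0;m[:,290:]=0
    P=W[m];P=P[P[:,2]>.095];k=np.nanmean(P,0)
    d=k[:2]-[.6357,-.0007];y=[.477,.879];x=[.879,-.477]
    print('knob',len(P),k,'press',d@x,d@y)
E
python3 - <<'E'
from k import *
knob('s2')
s=status.observe();print(s['position'],s['ft_force'],s['time_s'])
T=Ttool();save(eyes.get_image('wrist'),'w2')
E
```

```text
knob 252 [0.54143523 0.0833174  0.1222312 ] press -0.12293503012143077 0.028887003129166765
[0.55187299 0.1080998  0.11308578] [-0.19387383  0.42157321  0.17067348] 3.85
```

View pics/s2.png

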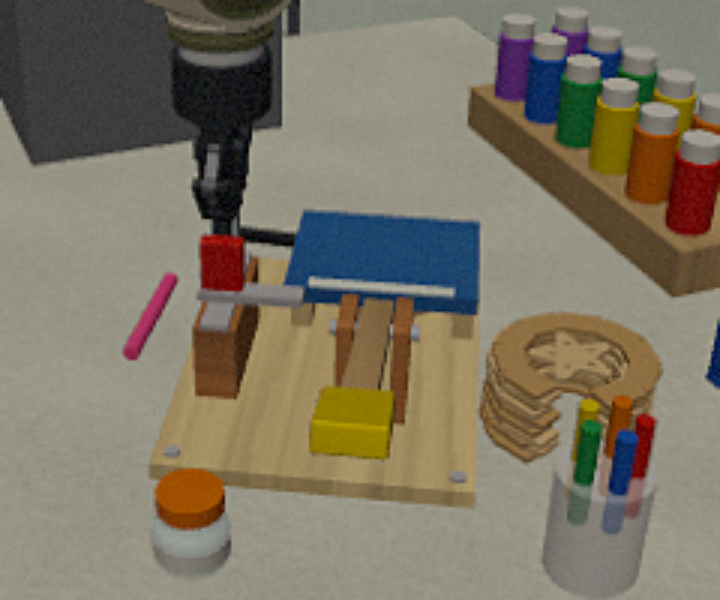

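View pics/w2.png

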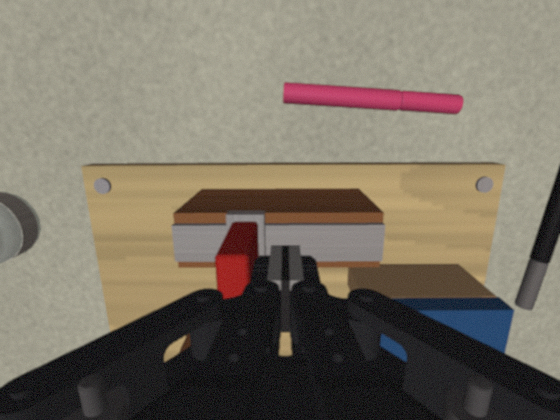

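The catch has moved about 42 mm, and its tongue is visibly off the flap at (250,295) in the side crop. I back off, rise and move over the pad.

play_rows --targets "0 0.004 0 0 1; 0 0.004 -0.02 0 1; 0 0.004 -0.05 0 1; 0 0.004 -0.085 0 1; 0 0 -0.11 0 1"

```text
time_s: 4.4
position: [0.5527, 0.1091, 0.2252]
tool_rot: [[-0.878, 0.479, 0.001], [0.479, 0.878, -0.0], [-0.001, 0.001, -1.0]]
ft_force: [0.6, 0.1, -0.1]
grip_width: -0.0
```

play_rows --targets "-0.01 -0.02 0 0 1; -0.027 -0.055 0 0 1; -0.045 -0.09 0 0 1; -0.063 -0.127 0 0 1; -0.08 -0.162 0 0 1"

```text
time_s: 4.9
position: [0.5447, -0.0733, 0.2232]
tool_rot: [[-0.878, 0.479, -0.001], [0.479, 0.878, 0.0], [0.001, -0.0, -1.0]]
ft_force: [0.0, 1.1, 0.2]
grip_width: -0.0003
```

play_rows --targets "-0.018 -0.035 0 0 1; -0.03 -0.065 0 0 1; -0.042 -0.085 0 0 1; -0.046 -0.093 0 0 1; -0.046 -0.093 0 0 1"

```text
time_s: 5.4
position: [0.5408, -0.176, 0.2229]
tool_rot: [[-0.877, 0.48, -0.001], [0.48, 0.877, 0.0], [0.001, 0.0, -1.0]]
ft_force: [-0.2, 0.0, 0.1]
grip_width: 0.0
```

```bash
python3 - <<'E'
from k import *
knob('s3')
s=status.observe();T=Ttool();print(s['position'],s['ft_force'],s['time_s'],T[:3,:3].T@(np.array([.5403,-.1765,.17])-T[:3,3]))
im=eyes.get_image('wrist');save(im,'w3');W=cloud(im,T);p=im['pixels']
hsv=cv2.cvtColor(p,cv2.COLOR_RGB2HSV);H,S,V=[hsv[...,i].astype(int) for i in range(3)]
m=(H>20)&(H<32)&(S>200)&(V>60);P=W[m];P=P[~np.isnan(P[:,0])];P=P[P[:,2]>.13]
L=(P-T[:3,3])@T[:3,:3];print(len(P),np.percentile(L,[2,50,98],axis=0))
E
```

```text
knob 241 [0.54143684 0.0833751  0.12113214] press -0.12296114369726721 0.028938488414027606
[ 0.54081155 -0.17508432  0.22311466] [-0.60162006 -0.03245485 -0.35963113] 5.45 [-0.0002658  -0.00150241  0.05311407]
118 [[-0.01980286 -0.02798611  0.05877437]
 [ 0.01952739  0.00367902  0.07081775]
 [ 0.02385574  0.03564459  0.07989598]]
```

View pics/s3.png

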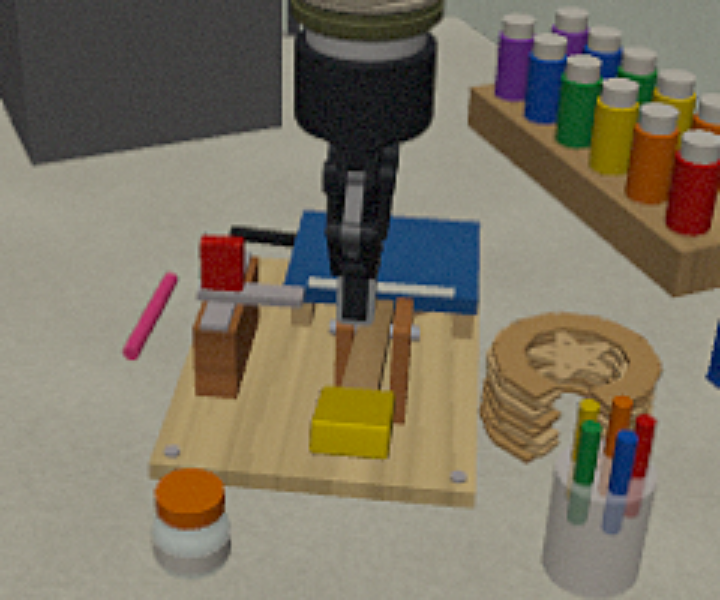

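View pics/w3.png

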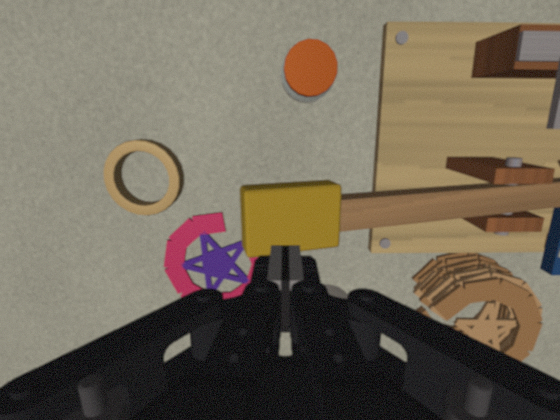

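The wrist view shows the pad at (290,215), directly below the fingers. The measured pad centre is within about 4 mm of the tool axis, so I press down.

play_rows --targets "0 0 0.015 0 1; 0 0 0.035 0 1; 0 0 0.05 0 1; 0 0 0.058 0 1; 0 0 0.064 0 1"

```text
time_s: 6.0
position: [0.5409, -0.1747, 0.1591]
tool_rot: [[-0.878, 0.478, -0.0], [0.478, 0.878, 0.0], [0.0, 0.0, -1.0]]
ft_force: [-0.4, -0.9, 0.5]
grip_width: 0.0002
```

play_rows --targets "0 0 0.006 0 1; 0 0 0.012 0 1; 0 -0.001 0.018 0 1; 0 -0.001 0.024 0 1; 0 -0.002 0.03 0 1"

```text
time_s: 6.5
position: [0.5403, -0.1779, 0.1298]
tool_rot: [[-0.878, 0.479, 0.002], [0.479, 0.878, -0.002], [-0.002, -0.0, -1.0]]
ft_force: [-0.8, -1.4, 4.0]
grip_width: 0.0002
```

```bash
python3 - <<'E'
from k import *
knob('s4')
s=status.observe();print(s['position'],s['ft_force'],s['time_s'])
E
```

```text
knob 247 [0.54122517 0.08231226 0.12151971] press -0.12264022528735975 0.027903280026700582
[ 0.53992877 -0.1777659   0.12866597] [ 1.62220407 -1.60934022  2.76658508] 6.55
```

View pics/s4.png

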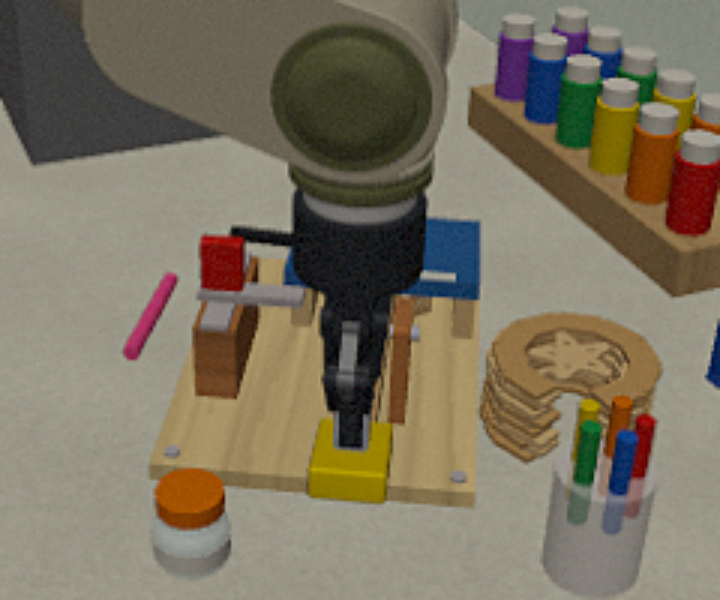

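The fingers are on the pad at (350,445), the flap's edge is starting to rise, and the force is about 4 N. I keep pressing.

play_rows --targets "0 -0.001 0.007 0 1; 0 -0.002 0.014 0 1; 0 -0.002 0.021 0 1; 0 -0.002 0.028 0 1; 0 -0.002 0.035 0 1"

```text
time_s: 7.05
position: [0.539, -0.1798, 0.0945]
tool_rot: [[-0.878, 0.479, 0.001], [0.479, 0.878, -0.001], [-0.001, -0.001, -1.0]]
ft_force: [-2.8, -3.4, 5.3]
grip_width: 0.0001
```

play_rows --targets "0 0 0.007 0 1; 0 0 0.014 0 1; 0 0 0.021 0 1; 0 0 0.027 0 1; 0 0 0.031 0 1"

```text
time_s: 7.55
position: [0.5393, -0.1791, 0.0632]
tool_rot: [[-0.878, 0.479, 0.001], [0.479, 0.878, 0.0], [-0.001, 0.001, -1.0]]
ft_force: [1.5, 0.6, 5.7]
grip_width: -0.0002
```

play_rows --targets "0 0 0.001 0 1; 0 0 0.001 0 1; 0 0 0.001 0 1"

```text
time_s: 7.85
position: [0.5391, -0.1791, 0.0625]
tool_rot: [[-0.878, 0.479, 0.001], [0.479, 0.878, 0.0], [-0.0, 0.0, -1.0]]
ft_force: [2.3, -0.5, 3.4]
grip_width: 0.0
```

```bash
cat > f.py <<'E'
from k import *
def flap(n):
    im=eyes.get_image(n);W=cloud(im);hsv=cv2.cvtColor(im['pixels'],cv2.COLOR_RGB2HSV);H,S,V=[hsv[...,i].astype(int) for i in range(3)]
    m=(H>100)&(H<118)&(S>140);P=W[m];P=P[~np.isnan(P[:,0])]
    d=P[:,:2]-[.6357,-.0007];px=d@[.879,-.477];py=d@[.477,.879]
    # top face: interior
    k=(abs(px)<.07)&(py>.07)&(py<.19)&(P[:,2]>.07);a=np.polyfit(py[k],P[k,2],1)
    r=P[k,2]-np.polyval(a,py[k]);kk=abs(r)<.004;a=np.polyfit(py[k][kk],P[k,2][kk],1)
    print(n,k.sum(),kk.sum(),'flap deg',np.degrees(np.arctan(-a[0])),'z at 60',np.polyval(a,.06),'maxz',P[k,2].max())
    return im
E
python3 - <<'E'
from f import *
knob('s5');save(flap('top'),'t5');flap('side')
s=status.observe();print(s['position'],s['ft_force'],s['time_s'])
E
```

```text
knob 221 [0.54042117 0.0836506  0.11921263] press -0.12398532384772433 0.028696178263013482
top 2863 2740 flap deg 21.03917470072729 z at 60 0.13711969867699625 maxz 0.13405125742913981
side 106 69 flap deg 15.889176581538301 z at 60 0.13043698185745772 maxz 0.1331098704514979
[ 0.53893895 -0.17912931  0.06243884] [2.85274511 0.87769622 3.34408948] 8.0
```

View pics/s5.png

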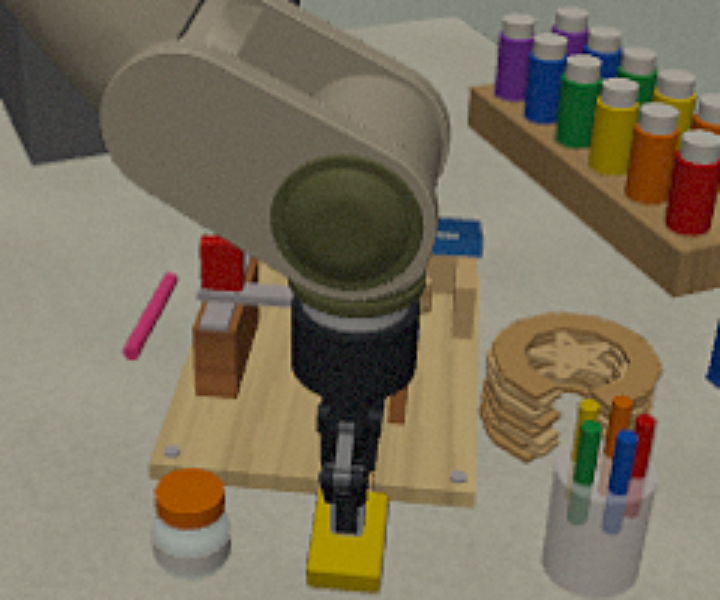

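View pics/t5.png

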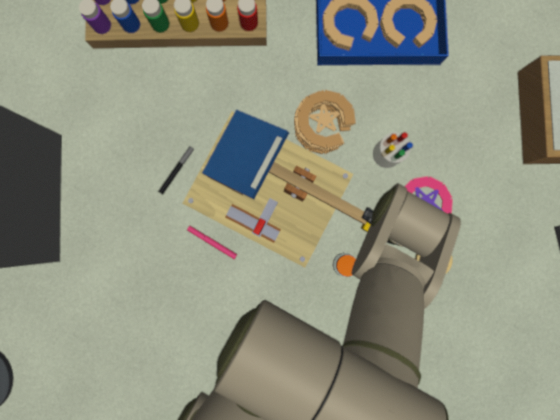

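play_rows --targets "0 0 0.001 0 1; 0 0 0.001 0 1; 0 0 0.001 0 1; 0 0 0.001 0 1; 0 0 0.001 0 1"

```text
time_s: 8.5
position: [0.5389, -0.1792, 0.0614]
tool_rot: [[-0.878, 0.479, 0.0], [0.479, 0.878, 0.0], [-0.0, 0.0, -1.0]]
ft_force: [2.8, 1.9, 4.9]
grip_width: -0.0003
```

```bash
python3 - <<'E'
from f import *
flap('top');s=status.observe();print(s['position'],s['ft_force'],s['time_s'])
print(env.close_job())
E
```

```text
top 2868 2742 flap deg 21.185250320239554 z at 60 0.1375559933264545 maxz 0.1315999905574935
[ 0.53886696 -0.17916429  0.0613551 ] [3.25034506 1.36941162 4.91352463] 8.55
the job is handed in; nothing more can be done
None
```

The glue press is open and the job is handed in at 8.55 s, with the shut fingers still holding the yellow end of the lever down.

- **Catch:** I pushed the red catch about 42 mm along its rail, well past the 28 mm it needs to clear the flap. It has stayed there since.
- **Flap:** the top camera puts the flap at about 21.2° open, steady over the last half second. The side camera gave 15.9°, but the arm hid most of the flap from it (69 usable points against about 2,740). I trust the top view, which also fits how far down the lever is.
- **Lever:** the fingertips are at 61 mm above the table, pressing with about 5 N of upward reaction. That is within the 4 to 9 N the lever should need.
- **Everything else:** nothing else on the table looked moved in the pictures. I checked this by eye and did not measure it, and the arm partly hid the glue pot, painted horseshoe and tape roll in the last top view.

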